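# Hold an offset lever ready above its assembly fixture

### The job

Turn the key on the assembly fixture so that its pointer faces the raised mark line on the plate. Then pick up the cast offset lever by its balance point, the thick waist next to the heavy hub, and carry it level to the fixture, hub over the key and eye over the rest post, ready to be lowered. Finish while still holding it there, level and still, about 5 cm clear above the key; it must never touch the fixture, the key must stay on its mark, and the other things on the table are to be left alone.

Things in the scene. Friction and masses are not known exactly. Their poses are not given: they have to be found in the camera images.
- fixture: Fixed fixture: grey-painted plate, x -47 to 188, y -38 to 46 mm, 10 mm thick, 4 screw heads to 15 mm; a steel collar (diameter 52 mm, top at 24 mm) carries the turning key; rest post at the other end. Origin at table level below the key's axis; x runs along the plate towards the post end, along the raised mark line (x 33 to 87 mm, 3.5 mm wide, 2 mm high); z up.
- key (a joint): Key angle about its upright axis, rad: 0 = pointer faces the mark line, positive counter-clockwise from above; starts 0.45 to 1.2. Light friction, stays where left. Disc (diameter 42, top at 32 mm) with a pointer nose reaching 34 mm from the axis; on it an upright blade 26 mm long (along the pointer), 12 mm thick, from 32 to 58 mm above the table, to be pinched across its thickness.
- key_top (a point): Centre of the top of the key's blade, on the key's axis, 58 mm above the table. Its x axis points along the pointer, z up.
- post_tip (a point): Tip of the rest post's pin, 44 mm above the table, at x = 150, y = 24 mm in the fixture's frame. The post is 20 mm in diameter with a pin 9 mm in diameter on top (pin from 32 to 44 mm).
- lever: Loose dark cast lever, 0.35 to 0.65 kg, lying flat. Origin under the hub's axis, x along the arm, z up. Round hub: diameter 52, 30 mm high, bore with two flats 16 mm apart, lug on its -y side to 42 mm. Arm (16 wide, z 8 to 22 mm) runs along x to 90 mm, then bends to +y to the eye (diameter 32, bore 14, 30 high). Waist to grip: x 40 to 76, 22 mm wide in y, z 4 to 26 mm, flat sides.
- lever_balance (a point): Balance point of the lever, in the middle of the waist: x = 58, y = 0, z = 15 mm in the lever's frame (the true centre of mass is within 5 mm).
- lever_eye (a point): Centre of the lever's eye: x = 150, y = 24, z = 15 mm in the lever's frame.
- ferrule: Bystander: flanged grey steel ferrule, 50 x 50 x 30 mm; origin at the centre of its underside.
- cap: Bystander: yellow flip cap, 48 x 44 x 30 mm; origin at the centre of its underside. It stands in front of the tall fixed lever press at the back left of the table, whose hand grip (x 0.65 to 0.68, y 0.22 to 0.25 m) hangs 0.45 to 0.54 m above the table: keep the arm's wrist and forearm clear of the press when swinging in from the left.
- tape_measure: Bystander: yellow tape measure, 33 x 69 x 60 mm; origin at the centre of its underside.

How it is judged:
On the way, in this order (a step that is already met when the one before it is completed fails the run):
1. the key's pointer faces the mark line (within 0.1 rad), the lever still lying on the table (value of joint key between -0.1 and 0.1 rad and height (world z) of lever below 0.01 m), for 0.2 s.
2. the lever is lifted more than 30 mm off the table by its balance point (gripper within 25 mm of it), level within 0.1 rad (height (world z) of lever above 0.03 m and horizontal distance between the grasp point and lever_balance below 0.025 m and angle between lever's own z axis and vertical below 0.1 rad and contact force between the fingers and lever above 1 N), for 0.2 s.
At the end, for the whole second after the job is handed in: Fingers hold the lever within 25 mm of its balance point, still, level within 0.1 rad, underside 30 to 75 mm above the key's top, hub axis within 12 mm of the key's axis, eye within 18 mm of the post seen from above, touching nothing else; key within 0.1 rad of its mark (value of joint key between -0.1 and 0.1 rad and contact force between the fingers and lever above 1 N and contact force between lever and fixture below 0.1 N and horizontal distance between the grasp point and lever_balance below 0.025 m and angle between lever's own z axis and vertical below 0.1 rad and height (world z) of lever between 0.088 and 0.133 m and horizontal distance between lever and key_top below 0.012 m and horizontal distance between lever_eye and post_tip below 0.018 m and linear speed of lever below 0.02 m/s and angular speed of lever below 0.1 rad/s); the arm keeps its last pose, push and grip.
It fails at once if the lever touches the fixture (contact force between lever and fixture above 1 N).
It fails at once if the lever is tipped by more than 0.3 rad (angle between lever's own z axis and vertical above 0.3 rad).
It fails at once if the ferrule, the cap or the tape measure is moved more than 20 mm (distance of any of ferrule, cap, tape_measure from where it was at the start of the episode above 0.02 m).
It also fails if it takes over 64 s, if anything falls off the work surface, if the arm or the gripper's body presses on something with over 40 N, if the wrist force passes 120 N, or if a joint passes its speed limit or range.

### The arm

A 6-joint arm with a two-finger parallel gripper is mounted at the origin on a cart in front of the work surface, level with it; the furniture and walls round the work are solid. World frame = base frame: x ahead of the robot, y to its left, z up, the work surface at z = 0. Lengths are in m, angles in rad, forces in N, time in s.
With the tool pointing down it reaches from about 0.3 to 0.775 m from the base axis. Payload 14.6 kg.
Tool frame: the origin (TCP) lies at the very end of the fingers, on their centre line; the grasp point (between the pads) lies 19 mm behind it (ctrl.grasp_offset is the distance from the TCP to the grasp point, in m); z points along the fingers, y is the line along which they close (so a half turn about z gives the same grasp; the last joint's range is limited). The gripper opens to 94 mm and grips with 3 to 60 N. Pads are 16 mm wide; open, the fingers measure 119 mm over their backs; the gripper's body (75 mm by 177 mm) begins 78 mm behind the grasp point.
Start: joints at [1.268, 0.3, 1.521, -0, 1.321, -0.067], TCP at [0.128, 0.535, 0.205] pointing down, gripper open.
Joint ranges: [-3.03, 3.03], [-0.79, 2.21], [0.23, 2.52], [-1.04, 4.18], [0, 3.07], [-2.55, 2.55]. Speed limits (rad/s): [2.22, 2.22, 2.57, 3.14, 3.14, 3.14].

### API

Orientations are given as [roll, pitch, yaw] about the fixed x, y, z axes, in that order (R = Rz(yaw) Ry(pitch) Rx(roll)).
In Python, from station import ctrl gives the robot as it stands.
- The arm moves only by the tool step_arm, never from a script. Its argument "plan" is a list that holds one entry, the list of rows, each a list of 6 numbers: the shift along the tool's x, y, z in units of 30 mm (1.0 is 30 mm), then the turn, a rotation vector about the tool's x, y, z in units of 6 degrees (1.0 is 6 degrees). In form: [[[dx, dy, dz, wx, wy, wz], ...]]. A call has 1 to 8 rows; each row is the pose to reach, as a shift and turn from the pose commanded when the call began, along the tool's axes at that moment; what a row does not reach only later rows make up. A row lasts 1/12 s, in which the tool goes at most 41.7 mm and 7.16 degrees, less where a joint would pass 70% of its speed; a pose out of reach is approached as far as the arm can. A call with a gripper value outside its range is refused whole. "grip" is the opening, from 0 (shut) to 1 (fully open), set as the call begins (left out, the last holds). The fingers move at their own pace and stop on an object; "squeeze" is the grip in N (left out, the last holds). Time passes only in rows, so rows that repeat a pose let the fingers close. It gives the time, the measured TCP pose, the force, the opening and the grip force at its end, in the units of the state.
- ctrl.get_obs(): the state, without advancing time (a new reading comes with each control period).
- ctrl.camera(name): name is "side" or "top"; returns the picture (420x560x3 uint8, red, green, blue); there is no depth.
- ctrl.camera_model(name): a dict with "intrinsics" (3x3 intrinsics, pixels), "R" (3x3) and "t" (3): a world point X has camera coordinates R X + t. Camera axes: x right, y down, z forward; pixel columns grow to the right and rows downward; lengths in m; the calibration is good to about 2 mm. A picture is of the moment at which its call begins. camera_model takes no time and is no camera call.
- ctrl.hand_in(): hands the job in; it is judged then, once.
Trained networks look in the newest picture that a camera, given by its name, has taken for a name from the list of things; names that differ only in an ending like _2 or _b are one class to them, and where a whole thing is asked for, a point or a joint stands for the part that bears it (a point fixed in the world has none). Each returns a list of dicts, best first, with "confidence" (0 to 1); they miss things now and then, are a little off and sometimes report something else, mostly with a low value. They report only what shows in the picture. A call takes as long as a camera call.
- ctrl.masks_of(query, camera): "pixels" (420x560 bool, what is visible of it) and "at" ([column, row] in pixels, amid what is visible of it).
- ctrl.place_of(query, camera): "at" ([column, row] in pixels: a listed point, or the origin of a listed thing).
The state is a dict: "time_s": time; "qpos": joint angles; "joint_vel": joint speeds; "tau": joint torques, N m; "ee_pos": TCP position; "eef_rot": TCP orientation; "force": force on the tool from outside, world axes, zero at the start; "moment": the same for the moment, N m; "grip_width": finger opening in m; "grip_force": force on a finger pad.
Only numpy, scipy, OpenCV 4.12 (cv2) and the standard library are available. Lean on these libraries where they do the work, as an engineer would, in place of code of your own. Each camera call takes 0.05 s, during which the arm holds its last target. There are 200 camera calls.

## Working session

There is one attempt and no reset: what is moved stays moved. The work goes in short steps, Python scripts to look and compute and a tool call to move; the robot and the scene stay as the last step left them, time stands still between calls to the robot, and variables do not carry over. Pictures are saved under pics/ and viewed, at most 10 in all, crops included, and the job is handed in when it is done.

Besides the shell and the picture viewer there is one more tool, called after ">>>" by a JSON object that holds its "name" and its "arguments", one argument or row to a line. step_arm: Moves the arm, as the interface text tells. Its arguments: {"type":"object","properties":{"plan":{"type":"array","items":{"type":"array","items":{"type":"array","items":{"type":"number"}}}},"grip":{"type":"number"},"squeeze":{"type":"number"}},"required":["plan"]}

```bash
mkdir -p pics; cat > h.py <<'E'
import numpy as np, cv2
from station import ctrl
from scipy.spatial.transform import Rotation as Rn
def ray(cam,uv,z):
    m=ctrl.camera_model(cam);K,R,t=[np.array(m[k],float) for k in("intrinsics","R","t")]
    c=-R.T@t; d=R.T@np.linalg.solve(K,[uv[0],uv[1],1.]); return c+d*(z-c[2])/d[2]
def proj(cam,X):
    m=ctrl.camera_model(cam);K,R,t=[np.array(m[k],float) for k in("intrinsics","R","t")]
    p=K@(R@np.array(X)+t); return p[:2]/p[2]
def snap(cam,f=None):
    im=np.array(ctrl.camera(cam)); 
    if f: cv2.imwrite("pics/"+f,im[:,:,::-1])
    return im
def tool():
    o=ctrl.get_obs(); return np.array(o["ee_pos"]),Rn.from_euler("xyz",o["eef_rot"]),o
E
python3 - <<'E'
from h import *
Z=dict(fixture=0,key_top=.058,post_tip=.044,lever=0,lever_balance=.015,lever_eye=.015,ferrule=0,cap=0,tape_measure=0)
for c in("top","side"):
    snap(c,c+"1.png"); m=ctrl.camera_model(c); print(c,-np.array(m["R"]).T@np.array(m["t"]))
    for n,z in Z.items():
        for r in ctrl.place_of(n,c)[:2]: print(n,np.round(r["at"],1),round(r["confidence"],2),ray(c,r["at"],z).round(4))
o=ctrl.get_obs();print(o)
E
```

```text
top [0.41909732 0.05303358 1.36815934]
fixture [354.8 222.5] 0.66 [ 0.5107 -0.1583  0.    ]
key_top [355.7 224.1] 0.64 [ 0.5022 -0.1517  0.058 ]
post_tip [411.4 225.7] 0.68 [ 0.4953 -0.3132  0.044 ]
lever [239.3 222. ] 0.92 [0.519  0.1845 0.    ]
lever_balance [258.8 213.6] 0.96 [0.5415 0.1253 0.015 ]
lever_balance [283.8 195.2] 0.68 [0.5946 0.0506 0.015 ]
lever_eye [284.  191.5] 0.58 [0.6056 0.0498 0.015 ]
ferrule [203.3 251.2] 0.7 [0.4345 0.292  0.    ]
ferrule [257.6 215.6] 0.31 [0.537  0.1298 0.    ]
cap [244.3 170.8] 0.74 [0.6728 0.1677 0.    ]
tape_measure [161.9 245.4] 0.68 [0.4541 0.4147 0.    ]
tape_measure [201.1 252.9] 0.29 [0.4297 0.2985 0.    ]
side [0.16092085 0.8928565  0.60889195]
fixture [318.1 198.3] 0.62 [ 0.5192 -0.1863  0.    ]
key_top [316.2 181.9] 0.57 [ 0.5212 -0.1729  0.058 ]
post_tip [335.7 168.3] 0.91 [ 0.5056 -0.3081  0.044 ]
lever [258.4 271. ] 0.57 [0.5328 0.1827 0.    ]
lever_balance [267.6 250.8] 0.93 [0.5366 0.1236 0.015 ]
lever_eye [261.2 232.2] 0.73 [0.5845 0.0563 0.015 ]
ferrule [270.1 314.3] 0.72 [0.452  0.2994 0.    ]
cap [209.3 250.1] 0.74 [0.6777 0.1511 0.    ]
tape_measure [243.8 356.5] 0.89 [0.4515 0.4129 0.    ]
{'time_s': 1.0, 'qpos': array([ 1.26836179e+00,  2.99915297e-01,  1.52098493e+00,  1.74063658e-05,
        1.32067768e+00, -6.66414133e-02]), 'joint_vel': array([-0.00045949, -0.00090239, -0.00264176,  0.00057957, -0.00026279,
        0.00067548]), 'tau': array([ 3.99770670e-04, -5.31657743e+01, -3.52918696e+01,  7.09302700e-02,
        2.11704662e-02,  1.04118353e-04]), 'ee_pos': array([0.12850917, 0.53477873, 0.20544357]), 'eef_rot': array([ 3.14157682e+00, -1.58456754e-05,  2.90579522e+00]), 'force': array([ 0.34948181, -0.20194961, -0.18153786]), 'moment': array([-0.00299319, -0.02552245,  0.00839767]), 'grip_force': 0.0, 'grip_width': 0.09409818646440146}
```

View pics/top1.png

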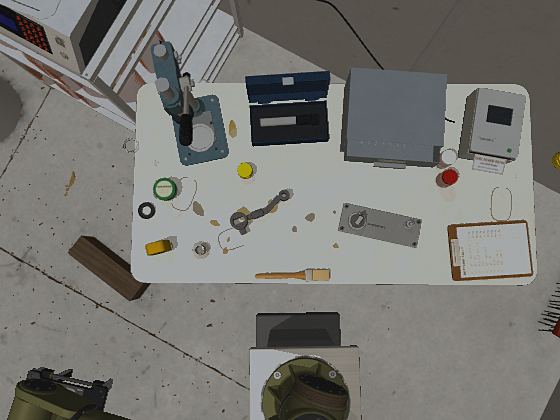

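View pics/side1.png

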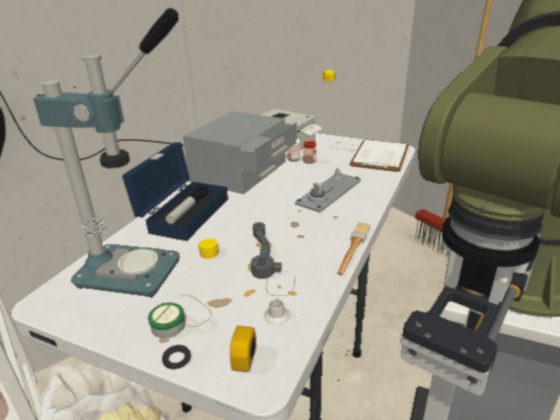

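The top view shows the fixture around (380,222), with its key at the left end (358,220) and its post at right (412,226). The lever hub is at (239,220) and the eye at (284,195). In the side view the press stands at left and the fixture is near (328,190). Next I fit models to the masks.

```bash
cat > fit.py <<'E'
from h import *
from scipy.optimize import minimize
def cyl(x,y,r,z0,z1,n=24):
    a=np.linspace(0,2*np.pi,n,endpoint=False);p=np.c_[x+r*np.cos(a),y+r*np.sin(a)]
    return np.vstack([np.c_[p,np.full(n,z)] for z in(z0,z1)])
def poly(p,z0,z1):
    p=np.array(p,float);return np.vstack([np.c_[p,np.full(len(p),z)] for z in(z0,z1)])
def box(x0,x1,y0,y1,z0,z1): return poly([(x0,y0),(x1,y0),(x1,y1),(x0,y1)],z0,z1)
FIX=[box(-47,188,-38,46,0,10),cyl(0,0,26,10,24),cyl(0,0,21,24,32),cyl(150,24,10,10,32),cyl(150,24,4.5,32,44)]
def KEY(a):
    c,s=np.cos(a),np.sin(a);M=np.array([[c,s,0],[-s,c,0],[0,0,1]])
    return [b@M for b in (cyl(0,0,21,24,32),poly([(15,-9),(34,-2),(34,2),(15,9)],24,32),box(-13,13,-6,6,32,58))]
LEV=[cyl(0,0,26,0,30),box(-6,6,-36,0,5,42),box(0,90,-8,8,8,22),box(40,76,-11,11,4,26),poly([(86,-8),(92,-8),(152,16),(148,32),(86,8)],8,22),cyl(150,24,16,0,30)]
S=4
def sil(cam,parts,pose,off,sh):
    x,y,th=pose[:3];c,s=np.cos(th),np.sin(th);z=pose[3] if len(pose)>3 else 0
    m=ctrl.camera_model(cam);K,R,t=[np.array(m[k],float) for k in("intrinsics","R","t")]
    im=np.zeros((sh[3]*S,sh[2]*S),np.uint8)
    for P in parts:
        W=np.c_[P[:,0]*c-P[:,1]*s,P[:,0]*s+P[:,1]*c,P[:,2]]/1000+[x,y,z]
        q=(W@R.T+t)@K.T;q=q[:,:2]/q[:,2:]+off-[sh[0],sh[1]]+.5
        cv2.fillConvexPoly(im,cv2.convexHull(np.round(q*S*16).astype(np.int32)),255,shift=4)
    return cv2.resize(im,(sh[2],sh[3]),interpolation=cv2.INTER_AREA)/255.
def fit(parts,masks,p0,free=True):
    d={}
    for c,m in masks.items():
        r=cv2.boundingRect(m.astype(np.uint8));sh=(r[0]-12,r[1]-12,r[2]+24,r[3]+24)
        d[c]=(sh,m[sh[1]:sh[1]+sh[3],sh[0]:sh[0]+sh[2]].astype(float))
    def cost(q):
        p=[p0[0]+q[0]/1000,p0[1]+q[1]/1000,p0[2]+q[2]/100]
        e=0
        for i,(c,(sh,m)) in enumerate(d.items()):
            off=np.array(q[3+2*i:5+2*i])/3 if len(q)>3 else np.zeros(2)
            e+=np.abs(cv2.GaussianBlur(sil(c,parts,p,off,sh)-m,(0,0),.7)).sum()/m.sum()
            e+=.0005*(off@off)*9
        return e
    best=None
    for k in range(3):
        x0=np.zeros(3) if best is None else best.x
        sim=np.vstack([x0]+[x0+np.eye(3)[j]*(8 if k==0 else -4) for j in range(3)])
        r=minimize(cost,x0,method="Nelder-Mead",options=dict(initial_simplex=sim,xatol=.02,fatol=1e-5))
        if best is None or r.fun<best.fun: best=r
    q=best.x;return [p0[0]+q[0]/1000,p0[1]+q[1]/1000,p0[2]+q[2]/100],best.fun
def mask(n,c):
    r=ctrl.masks_of(n,c); return (np.array(r[0]["pixels"]),r[0]["confidence"]) if r else (None,0)
E
cat > run1.py <<'E'
from fit import *
M={}
for c in("top","side"):
    im=snap(c)
    for n in("fixture","lever","key"):
        m,cf=mask(n,c);M[n,c]=m;print(n,c,round(cf,2),None if m is None else m.sum())
np.save("m.npy",M,allow_pickle=True)
for n,parts,p0 in(("fixture",FIX+KEY(.8),(.51,-.155,-1.63)),("lever",LEV,(.522,.184,-.85))):
    for cs in(("top",),("side",),("top","side")):
        mm={c:M[n,c]|(M["key",c] if n=="fixture" and M["key",c] is not None else False) for c in cs}
        p,f=fit(parts,mm,p0);print(n,cs,np.round(p,4),round(f,3))
im=cv2.imread("pics/top1.png")
a=cv2.resize(im[195:250,330:430],None,fx=8,fy=8,interpolation=cv2.INTER_CUBIC)
cv2.imwrite("pics/crop1.png",a[:440,:800])
E
python3 run1.py
```

```text
fixture top 0.77 2256
lever top 0.6 679
key top 0.57 126
fixture side 0.96 1283
lever side 0.76 973
key side 0.49 155
fixture ('top',) [ 0.5153 -0.1584 -1.8081] 0.041
fixture ('side',) [ 0.515  -0.1668 -1.7973] 0.046
fixture ('top', 'side') [ 0.515  -0.1611 -1.8089] 0.126
lever ('top',) [ 0.5207  0.1846 -1.2052] 0.169
lever ('side',) [0.5233 0.1789 0.2265] 0.572
lever ('top', 'side') [0.5234 0.1798 0.1438] 1.58
```

View pics/crop1.png

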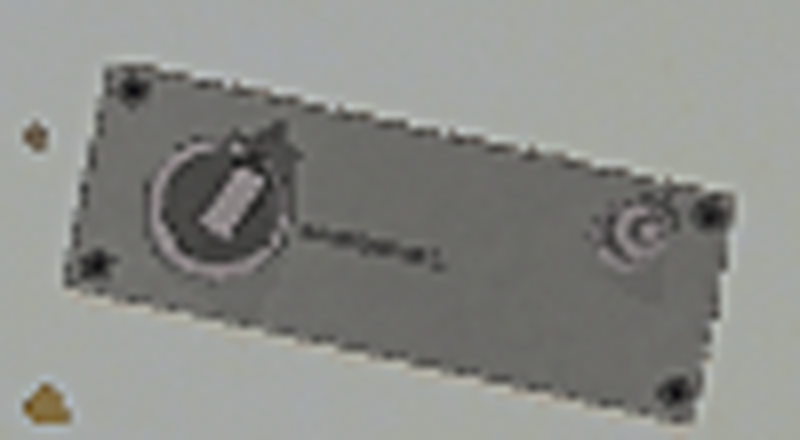

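The crop shows the mark line running right from (300,228) to (440,265). The key blade and nose point up-right towards (288,130), so the key angle is about 65° CCW. I'll refit the lever from a better start yaw, and fit the key angle.

```bash
cat > run2.py <<'E'
from fit import *
M=np.load("m.npy",allow_pickle=True).item()
for cs in(("top",),("side",),("top","side")):
    p,f=fit(LEV,{c:M["lever",c] for c in cs},(.521,.184,-1.17));print(cs,np.round(p,4),round(f,3))
    c,s=np.cos(p[2]),np.sin(p[2]);print(" bal",p[0]+.058*c,p[1]+.058*s)
F={"top":(.5153,-.1584,-1.8081),"side":(.515,-.1668,-1.7973)}
for c in F:
    m=M["key",c];r=cv2.boundingRect(m.astype(np.uint8));sh=(r[0]-8,r[1]-8,r[2]+16,r[3]+16);mm=m[sh[1]:sh[1]+sh[3],sh[0]:sh[0]+sh[2]]
    e=[(np.abs(sil(c,KEY(a),F[c],np.zeros(2),sh)-mm).sum()/mm.sum(),a) for a in np.arange(.3,1.4,.02)]
    print(c,sorted(e)[:4])
from scipy.spatial.transform import Rotation
p,R,o=tool();print(p,R.as_matrix().round(3))
E
python3 run2.py
```

```text
('top',) [ 0.521   0.1849 -1.2084] 0.17
 bal 0.5415613926251224 0.13065821828712795
('side',) [ 0.5231  0.1803 -1.233 ] 0.115
 bal 0.5422882356848405 0.12562395370699964Traceback (most recent call last):
  File "run2.py", line 4, in <module>
    p,f=fit(LEV,{c:M["lever",c] for c in cs},(.521,.184,-1.17));print(cs,np.round(p,4),round(f,3))
        ~~~^^^^^^^^^^^^^^^^^^^^^^^^^^^^^^^^^^^^^^^^^^^^^^^^^^^^
  File "fit.py", line 41, in fit
    r=minimize(cost,x0,method="Nelder-Mead",options=dict(initial_simplex=sim,xatol=.02,fatol=1e-5))
    res = _minimize_neldermead(fun, x0, args, callback, bounds=bounds,
                               **options)
    fxe = func(xe)
    fx = function(np.copy(x), *(wrapper_args + args))
  File "fit.py", line 34, in cost
    e+=np.abs(cv2.GaussianBlur(sil(c,parts,p,off,sh)-m,(0,0),.7)).sum()/m.sum()
                               ~~~^^^^^^^^^^^^^^^^^^
  File "fit.py", line 17, in sil
    m=ctrl.camera_model(cam);K,R,t=[np.array(m[k],float) for k in("intrinsics","R","t")]
ValueError: time passes only in moves, steps and waits
```

```bash
sed -i '1,3{s/^from station import ctrl/from station import ctrl\n_cm={}\ndef cmod(c):\n    if c not in _cm: _cm[c]=ctrl.camera_model(c)\n    return _cm[c]/}' h.py; sed -i 's/m=ctrl.camera_model(cam)/m=cmod(cam)/' h.py fit.py
sed -i '3,5d' run2.py; python3 run2.py
```

```text
top [(np.float64(0.4971677559912854), np.float64(0.7200000000000004)), (np.float64(0.5016806722689077), np.float64(0.6400000000000003)), (np.float64(0.5031434796140678), np.float64(0.9800000000000006)), (np.float64(0.5035169623404917), np.float64(0.6800000000000004))]
side [(np.float64(0.17996204933586335), np.float64(0.9200000000000006)), (np.float64(0.18279569892473116), np.float64(0.9400000000000006)), (np.float64(0.18320050600885512), np.float64(0.8800000000000006)), (np.float64(0.18517394054395953), np.float64(0.9000000000000006))]
[0.12847237 0.53476831 0.20543138] [[-0.972  0.234 -0.   ]
 [ 0.234  0.972 -0.   ]
 [ 0.    -0.    -1.   ]]
```

```bash
cat > kang.py <<'E'
from h import *
def kang(im,yaw=-1.808,xy=(.5153,-.1584)):
    g=im.astype(float).mean(2); c=proj("top",[*xy,.058])
    for it in range(4):
        v,u=np.mgrid[0:g.shape[0],0:g.shape[1]];r=np.hypot(u-c[0],v-c[1]);w=np.where(r<5.3,g,0)
        lo,hi=np.percentile(g[r<5.3],[25,95]);w=np.clip((w-lo)/(hi-lo),0,1)
        if it<3: c=np.array([(w*u).sum(),(w*v).sum()])/w.sum()
    d=np.c_[(u-c[0]).ravel(),(v-c[1]).ravel()];C=(d*w.ravel()[:,None]).T@d/w.sum();e,V=np.linalg.eigh(C)
    a=ray("top",c+V[:,1]*4,.058);b=ray("top",c-V[:,1]*4,.058);t=np.arctan2(*(a-b)[1::-1])
    return c,ray("top",c,.058),e,t,(t-yaw+np.pi/2)%np.pi-np.pi/2
if __name__=="__main__":
    im=cv2.imread("pics/top1.png");print(kang(im))
    print([proj("top",[.5153,-.1584,z]) for z in(.024,.058)])
E
python3 kang.py
```

```text
(array([358.5545472 , 219.74715358]), array([ 0.51441995, -0.1602539 ,  0.058     ]), array([1.90175912, 6.72810909]), np.float64(2.509765049009912), np.float64(1.176172395420119))
[array([356.03676481, 220.34255588]), array([357.89086439, 219.45135122])]
```

>>> {"name": "step_arm", "arguments": {
  "plan": [
    [[-0.5,-0.55,0,0,0,0],[-1.35,-1.45,0,0,0,0],[-2.2,-2.4,0,0,0,0],[-3.05,-3.3,0,0,0,0],[-3.9,-4.2,0,0,0,0],[-4.75,-5.15,0,0,0,0],[-5.6,-6.05,0,0,0,0],[-6.5,-7.0,0,0,0,0]]
  ],
  "grip": 0.5
}}

```text
time_s: 2.07
ee_pos: [0.2694, 0.2835, 0.2056]
eef_rot: [3.141, 0.0, 2.906]
force: [0.7, 0.7, 0.2]
grip_width: 0.0477
grip_force: 0.0
```

>>> {"name": "step_arm", "arguments": {
  "plan": [
    [[-0.85,-0.92,0,0,0,0],[-1.7,-1.85,0,0,0,0],[-2.55,-2.75,0,0,0,0],[-3.4,-3.7,0,0,0,0],[-4.25,-4.6,0,0,0,0],[-5.1,-5.55,0,0,0,0],[-5.95,-6.45,0,0,0,0],[-6.8,-7.4,0,0,0,0]]
  ]
}}

```text
time_s: 2.73
ee_pos: [0.4161, 0.0196, 0.2057]
eef_rot: [3.141, 0.001, 2.906]
force: [0.6, 0.8, 0.6]
grip_width: 0.0471
grip_force: 0.0
```

>>> {"name": "step_arm", "arguments": {
  "plan": [
    [[-0.85,-0.92,0.2,0,0,0.6],[-1.7,-1.85,0.5,0,0,1.2],[-2.5,-2.75,0.8,0,0,1.8],[-3.3,-3.6,1.1,0,0,2.5],[-4.0,-4.4,1.4,0,0,3.1],[-4.5,-4.9,1.7,0,0,3.6],[-4.64,-5.1,1.85,0,0,3.79],[-4.64,-5.1,1.85,0,0,3.79]]
  ]
}}

```text
time_s: 3.4
ee_pos: [0.5148, -0.1606, 0.1486]
eef_rot: [-3.141, -0.002, 2.507]
force: [0.0, -0.0, 0.1]
grip_width: 0.0469
grip_force: 0.0
```

```bash
cat > go.py <<'E'
import sys
from h import *
p,R,o=tool();x,y,z,yaw=map(float,sys.argv[1:5])   # target TCP and tool-x yaw (mod pi)
T=R.as_matrix();cur=np.arctan2(T[1,0],T[0,0]);d=(yaw-cur+np.pi/2)%np.pi-np.pi/2
print("t",o["time_s"],"pos",p.round(4),"yaw",cur.round(4),"q",o["qpos"].round(3),"grip",o["grip_width"],o["grip_force"])
tgt=R.inv()*(Rn.from_euler("z",d)*Rn.from_euler("xyz",[np.pi,0,cur]))
print("shift",(R.inv().apply(np.array([x,y,z])-p)/.03).round(3),"rot",np.degrees(tgt.as_rotvec()).round(2)/6)
E
python3 go.py .5148 -.1605 .038 2.51
```

```text
t 3.4 pos [ 0.5148 -0.1606  0.1486] yaw 2.5071 q [-0.37   0.331  1.618 -0.     1.195 -1.307] grip 0.0468624548989061 0.0
shift [-0.007  0.004  3.687] rot [-0.005      -0.02       -0.02666667]
```

>>> {"name": "step_arm", "arguments": {
  "plan": [
    [[0,0,0.6,0,0,0],[0,0,1.3,0,0,0],[0,0,2.0,0,0,0],[0,0,2.6,0,0,0],[0,0,3.1,0,0,0],[0,0,3.5,0,0,0],[0,0,3.69,0,0,0],[0,0,3.69,0,0,0]]
  ]
}}

```text
time_s: 4.07
ee_pos: [0.5147, -0.159, 0.0388]
eef_rot: [-3.141, -0.001, 2.51]
force: [0.6, -0.9, -0.6]
grip_width: 0.0469
grip_force: 0.0
```

>>> {"name": "step_arm", "arguments": {
  "plan": [
    [[0,0,0,0,0,0],[0,0,0,0,0,0],[0,0,0,0,0,0],[0,0,0,0,0,0],[0,0,0,0,0,0],[0,0,0,0,0,0]]
  ],
  "grip": 0.22,
  "squeeze": 8
}}

```text
time_s: 4.57
ee_pos: [0.5152, -0.1598, 0.0395]
eef_rot: [3.142, 0.0, 2.509]
force: [-0.5, 0.5, -0.6]
grip_width: 0.0211
grip_force: 0.0
```

>>> {"name": "step_arm", "arguments": {
  "plan": [
    [[0,0,0,0,0,0],[0,0,0,0,0,0],[0,0,0,0,0,0],[0,0,0,0,0,0],[0,0,0,0,0,0],[0,0,0,0,0,0]]
  ],
  "grip": 0,
  "squeeze": 8
}}

```text
time_s: 5.07
ee_pos: [0.514, -0.1614, 0.0393]
eef_rot: [-3.139, -0.001, 2.509]
force: [-10.4, -11.4, 4.4]
grip_width: 0.0138
grip_force: 8.0
```

```bash
python3 go.py .5148 -.1605 .038 2.51; python3 -c "
from h import *
p,R,o=tool();print(R.inv().apply(o['force']),R.inv().apply(o['moment']),R.inv().apply(p-[.5148,-.1605,.038]))"
```

```text
t 5.0667 pos [ 0.514  -0.1614  0.0393] yaw 2.5088 q [-0.371  0.474  1.703 -0.003  0.966 -1.307] grip 0.013821965921630933 8.001208305358887
shift [-0.003  0.039  0.044] rot [-0.03       -0.005      -0.01166667]
[  1.65266355 -15.37176514  -4.37494386] [ 3.11660301  0.18568966 -0.03140535] [ 9.41935897e-05 -1.15845714e-03 -1.33003186e-03]
```

>>> {"name": "step_arm", "arguments": {
  "plan": [
    [[0,-0.04,0,0,0,0],[0,-0.08,0,0,0,0],[0,-0.08,0,0,0,0],[0,-0.08,0,0,0,0]]
  ]
}}

```text
time_s: 5.4
ee_pos: [0.5135, -0.1622, 0.0394]
eef_rot: [-3.141, -0.0, 2.509]
force: [-4.8, -4.6, 2.8]
grip_width: 0.0125
grip_force: 8.0
```

```bash
cat > f.py <<'E'
from h import *
p,R,o=tool();print(p.round(4),o["eef_rot"][2].round(3),"F",R.inv().apply(o['force']).round(2),"M",R.inv().apply(o['moment']).round(3),o["grip_width"].__round__(4),round(o["grip_force"],1))
E
python3 f.py; python3 - <<'E'
from kang import *
snap("side","side2.png")
E
```

```text
[ 0.5135 -0.1622  0.0394] 2.509 F [ 1.09 -6.56 -2.78] M [ 1.383  0.157 -0.032] 0.0125 8.0
```

```bash
python3 -c "
import cv2
im=cv2.imread('pics/side2.png');cv2.imwrite('pics/crop2.png',cv2.resize(im[140:230,260:390],None,fx=6,fy=6,interpolation=cv2.INTER_CUBIC))"
```

```text
(no output)
```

View pics/crop2.png

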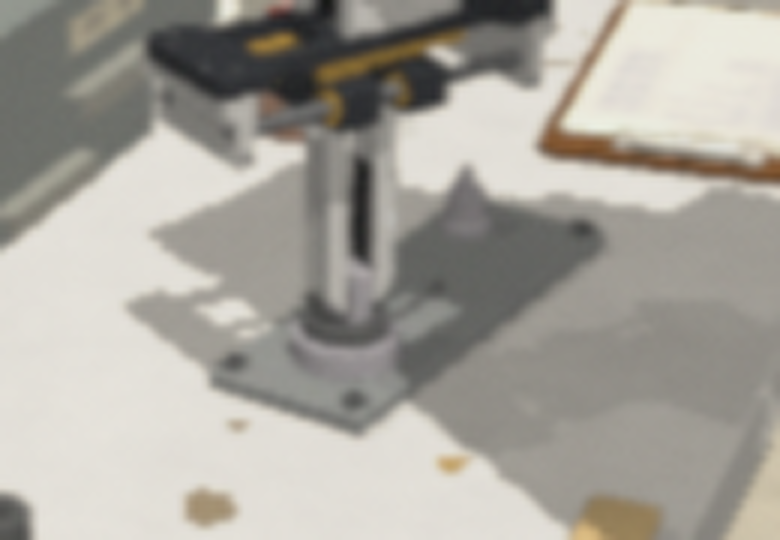

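The pinch is good: the blade at crop (360,290) sits between the fingers. I'll null the remaining side force and turn.

>>> {"name": "step_arm", "arguments": {
  "plan": [
    [[0,-0.05,0,0,0,0],[0,-0.05,0,0,0,0.4],[0,-0.05,0,0,0,1.1],[0,-0.05,0,0,0,1.9],[0,-0.05,0,0,0,2.7],[0,-0.05,0,0,0,3.4],[0,-0.05,0,0,0,3.8],[0,-0.05,0,0,0,3.8]]
  ]
}}

```text
time_s: 6.12
ee_pos: [0.5138, -0.1619, 0.0394]
eef_rot: [3.139, 0.0, 2.108]
force: [5.6, 6.8, -1.0]
grip_width: 0.0121
grip_force: 8.0
```

```bash
python3 f.py
```

```text
[ 0.5138 -0.1619  0.0394] 2.108 F [2.93 8.26 1.  ] M [-1.494  0.479  0.066] 0.0121 8.0
```

>>> {"name": "step_arm", "arguments": {
  "plan": [
    [[0,0.05,0,0,0,0],[0,0.05,0,0,0,0.5],[0,0.05,0,0,0,1.2],[0,0.05,0,0,0,2.0],[0,0.05,0,0,0,2.7],[0,0.05,0,0,0,3.4],[0,0.05,0,0,0,3.7],[0,0.05,0,0,0,3.7]]
  ]
}}

```text
time_s: 6.78
ee_pos: [0.5144, -0.1617, 0.0394]
eef_rot: [3.141, -0.0, 1.722]
force: [0.8, 3.8, 2.8]
grip_width: 0.0119
grip_force: 8.0
```

```bash
python3 f.py
```

```text
[ 0.5144 -0.1617  0.0394] 1.722 F [ 3.64  1.39 -2.77] M [-0.133  0.711  0.02 ] 0.0119 8.0
```

>>> {"name": "step_arm", "arguments": {
  "plan": [
    [[0,0,0,0,0,0.4],[0,0,0,0,0,1.2],[0,0,0,0,0,2.0],[0,0,0,0,0,2.8],[0,0,0,0,0,3.4],[0,0,0,0,0,3.65],[0,0,0,0,0,3.65],[0,0,0,0,0,3.65]]
  ]
}}

```text
time_s: 7.45
ee_pos: [0.5149, -0.1617, 0.0394]
eef_rot: [3.14, -0.001, 1.343]
force: [5.5, 4.1, -0.0]
grip_width: 0.0121
grip_force: 8.0
```

```bash
python3 f.py
```

```text
[ 0.5149 -0.1617  0.0394] 1.343 F [5.2  4.43 0.05] M [-0.624  0.876  0.039] 0.0121 8.0
```

>>> {"name": "step_arm", "arguments": {
  "plan": [
    [[0,0.03,0,0,0,0],[0,0.03,0,0,0,0],[0,0.03,0,0,0,0]]
  ]
}}

```text
time_s: 7.7
ee_pos: [0.515, -0.1617, 0.0394]
eef_rot: [-3.141, -0.001, 1.343]
force: [-2.1, 5.7, 4.7]
grip_width: 0.0121
grip_force: 8.0
```

>>> {"name": "step_arm", "arguments": {
  "plan": [
    [[0,0,0,0,0,0],[0,0,0,0,0,0],[0,0,0,0,0,0],[0,0,0,0,0,0],[0,0,0,0,0,0]]
  ],
  "grip": 0.5
}}

```text
time_s: 8.12
ee_pos: [0.515, -0.1624, 0.0392]
eef_rot: [-3.142, 0.0, 1.341]
force: [-1.0, -0.2, -0.0]
grip_width: 0.0418
grip_force: 0.0
```

>>> {"name": "step_arm", "arguments": {
  "plan": [
    [[0,0,-0.6,0,0,0],[0,0,-1.5,0,0,0],[0,0,-2.5,0,0,0],[0,0,-3.5,0,0,0],[0,0.5,-4.5,0,0,0],[0,0.5,-5,0,0,0],[0,0.5,-5,0,0,0],[0,0.5,-5,0,0,0]]
  ]
}}

```text
time_s: 8.78
ee_pos: [0.5296, -0.1658, 0.1892]
eef_rot: [3.141, 0.0, 1.341]
force: [-0.3, -0.0, -1.3]
grip_width: 0.0472
grip_force: 0.0
```

```bash
python3 go.py .542 .1275 .15 1.92
```

```text
t 8.7833 pos [ 0.5296 -0.1658  0.1892] yaw 1.3414 q [-0.369  0.324  1.528 -0.     1.289 -0.14 ] grip 0.047196673836940345 0.0
shift [ 9.615 -1.82   1.304] rot [ 5.00000000e-03  3.33333333e-03 -5.52500000e+00]
```

>>> {"name": "step_arm", "arguments": {
  "plan": [
    [[0.6,-0.1,0,0,0,-0.3],[1.9,-0.35,0.1,0,0,-1.0],[3.2,-0.6,0.2,0,0,-1.8],[4.5,-0.85,0.3,0,0,-2.6],[5.8,-1.1,0.4,0,0,-3.4],[7.1,-1.35,0.5,0,0,-4.2],[8.3,-1.6,0.6,0,0,-4.9],[9.3,-1.75,0.6,0,0,-5.5]]
  ],
  "grip": 0.6
}}

```text
time_s: 9.45
ee_pos: [0.5404, 0.1202, 0.1689]
eef_rot: [-3.138, -0.001, 1.922]
force: [0.5, -0.6, 0.1]
grip_width: 0.0564
grip_force: 0.0
```

```bash
cat > run3.py <<'E'
from fit import *
from kang import kang
im=snap("top","top3.png"); m,cf=mask("fixture","top");print(cf,m.sum())
k,_=mask("key","top")
if k is not None: m=m|k
print("kang",kang(im[:,:,::-1]))
p,f=fit(FIX+KEY(0),{"top":m},(.515,-.1584,-1.808));print(np.round(p,4),f)
m,cf=mask("lever","top");print(cf,m.sum());p,f=fit(LEV,{"top":m},(.521,.185,-1.21));print(np.round(p,4),f)
cv2.imwrite("pics/crop3.png",cv2.resize(im[170:260,220:430,::-1],None,fx=3.8,fy=3.8,interpolation=cv2.INTER_CUBIC))
E
python3 run3.py;python3 go.py .542 .1275 .01 1.92
```

```text
0.56 2363
kang (array([358.7003658 , 219.74968099]), array([ 0.51440451, -0.16066737,  0.058     ]), array([1.63496477, 6.63519812]), np.float64(1.3665288436285652), np.float64(0.032936190038771684))
[ 0.5139 -0.1599 -1.7962] 0.0369858714238808
0.68 80
[ 0.5231  0.1825 -1.241 ] 7.245637254901962
t 9.65 pos [0.5412 0.1181 0.1697] yaw 1.918 q [ 0.149  0.341  1.552 -0.     1.251 -0.198] grip 0.05617425764726885 0.0
shift [0.284 0.145 5.322] rot [-0.02333333 -0.00333333 -0.02      ]
```

View pics/crop3.png

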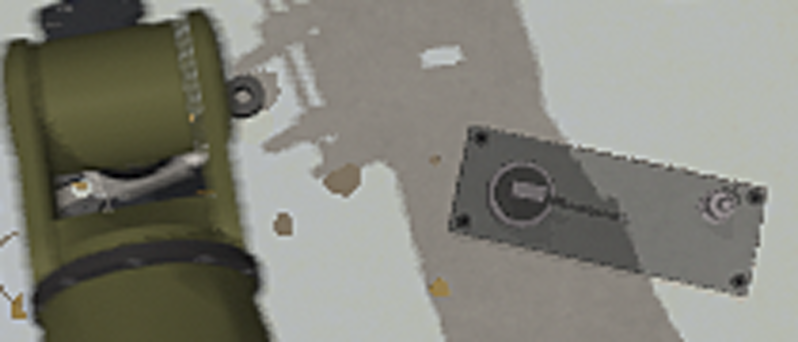

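The key now lies along the mark line (crop (530,190) to (620,212)), about 0.03 rad off. Descending on the waist.

>>> {"name": "step_arm", "arguments": {
  "plan": [
    [[0.1,0.05,0.7,0,0,0],[0.28,0.14,1.6,0,0,0],[0.28,0.14,2.5,0,0,0],[0.28,0.14,3.3,0,0,0],[0.28,0.14,4.1,0,0,0],[0.28,0.14,4.7,0,0,0],[0.28,0.14,5.2,0,0,0],[0.28,0.14,5.4,0,0,0]]
  ]
}}

```text
time_s: 10.32
ee_pos: [0.5416, 0.1255, 0.0065]
eef_rot: [-3.138, -0.001, 1.915]
force: [-0.0, -0.0, -0.1]
grip_width: 0.0562
grip_force: 0.0
```

```bash
python3 f.py; python3 -c "
from h import *
im=snap('side');cv2.imwrite('pics/crop4.png',cv2.resize(im[190:310,190:340,::-1],None,fx=5,fy=5,interpolation=cv2.INTER_CUBIC))"
```

```text
[0.5416 0.1255 0.0065] 1.915 F [-0.02 -0.02  0.11] M [ 0.014 -0.057  0.013] 0.0562 0.0
```

View pics/crop4.png

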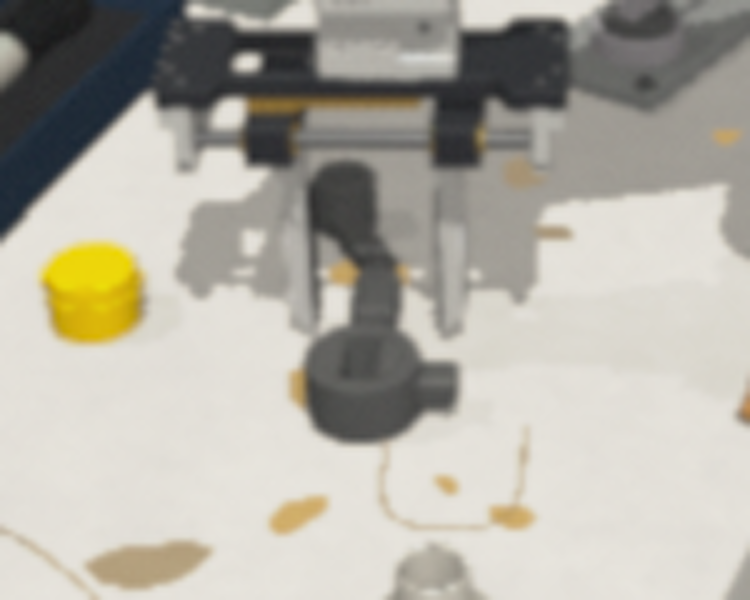

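The fingers, at crop (305,330) and (445,330), straddle the waist at (378,300). Closing.

>>> {"name": "step_arm", "arguments": {
  "plan": [
    [[0,0,0,0,0,0],[0,0,0,0,0,0],[0,0,0,0,0,0],[0,0,0,0,0,0],[0,0,0,0,0,0],[0,0,0,0,0,0]]
  ],
  "grip": 0.33,
  "squeeze": 10
}}

```text
time_s: 10.87
ee_pos: [0.5432, 0.1272, 0.0097]
eef_rot: [3.141, 0.0, 1.917]
force: [-0.2, -0.3, -0.2]
grip_width: 0.0316
grip_force: 0.0
```

>>> {"name": "step_arm", "arguments": {
  "plan": [
    [[0,0,0,0,0,0],[0,0,0,0,0,0],[0,0,0,0,0,0],[0,0,0,0,0,0],[0,0,0,0,0,0],[0,0,0,0,0,0]]
  ],
  "grip": 0,
  "squeeze": 10
}}

```text
time_s: 11.37
ee_pos: [0.543, 0.1272, 0.0093]
eef_rot: [-3.141, -0.0, 1.917]
force: [-2.8, -0.6, 4.0]
grip_width: 0.0216
grip_force: 10.0
```

>>> {"name": "step_arm", "arguments": {
  "plan": [
    [[0,0,0,0,0,0],[0,0,0,0,0,0],[0,0,0,0,0,0],[0,0,0,0,0,0]]
  ],
  "squeeze": 50
}}

```text
time_s: 11.7
ee_pos: [0.543, 0.1272, 0.0094]
eef_rot: [-3.142, -0.0, 1.917]
force: [-3.0, -0.5, 4.3]
grip_width: 0.0216
grip_force: 50.0
```

```bash
python3 f.py; cat > run4.py <<'E'
from fit import *
import sys
z=float(sys.argv[1]) if len(sys.argv)>1 else 0
im=snap("side","s%d.png"%(ctrl.get_obs()["time_s"]*100))
m,cf=mask("lever","side");print(cf,m.sum())
for n in("lever","lever_balance","lever_eye"):
    for r in ctrl.place_of(n,"side")[:1]: print(n,r["confidence"],ray("side",r["at"],z+(0 if n=="lever" else .015)).round(4))
E
python3 run4.py
```

```text
[0.543  0.1272 0.0094] 1.917 F [ 0.5  -2.98 -4.28] M [0.702 0.069 0.144] 0.0216 50.0
0.98 810
lever 0.64 [0.5242 0.1848 0.    ]
lever_balance 0.67 [0.5438 0.1332 0.015 ]
lever_eye 0.71 [0.5945 0.0491 0.015 ]
```

>>> {"name": "step_arm", "arguments": {
  "plan": [
    [[0,0,-0.1,0,0,0],[0,0,-0.3,0,0,0],[0,0,-0.6,0,0,0],[0,0,-1.0,0,0,0],[0,0,-1.4,0,0,0],[0,0,-1.8,0,0,0],[0,0,-2.0,0,0,0],[0,0,-2.0,0,0,0]]
  ]
}}

```text
time_s: 12.62
ee_pos: [0.5439, 0.1273, 0.0713]
eef_rot: [3.139, 0.001, 1.917]
force: [0.7, 0.7, -4.1]
grip_width: 0.0216
grip_force: 50.0
```

```bash
python3 f.py; python3 run4.py .06; python3 -c "
import cv2,glob
f=sorted(glob.glob('pics/s1*.png'))[-1];im=cv2.imread(f);cv2.imwrite('pics/crop5.png',cv2.resize(im[170:290,190:340],None,fx=5,fy=5,interpolation=cv2.INTER_CUBIC))"
```

```text
[0.5439 0.1273 0.0713] 1.917 F [0.45 0.95 4.08] M [0.095 0.014 0.047] 0.0216 50.0
0.84 849
lever 0.61 [0.5202 0.1869 0.06  ]
lever_balance 0.68 [0.5528 0.1129 0.075 ]
lever_eye 0.62 [0.5984 0.0389 0.075 ]
```

View pics/crop5.png

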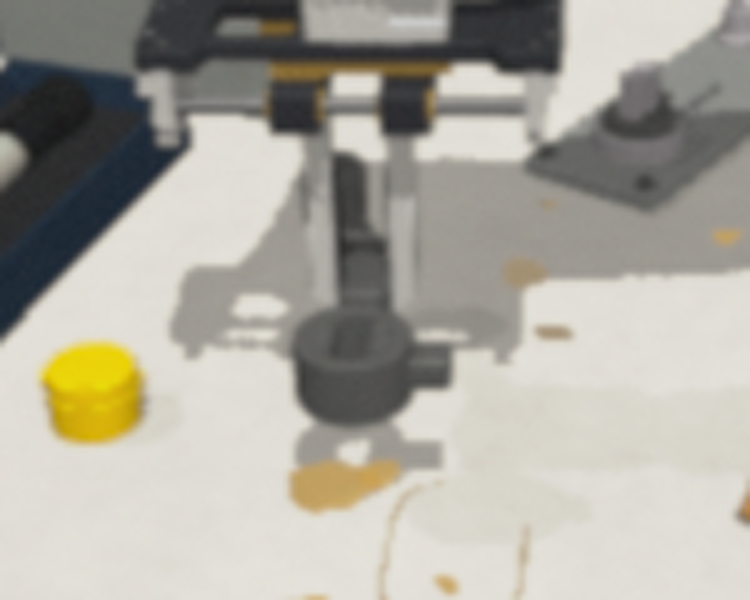

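Lifted and level, with the hub underside at crop (355,420) and its shadow below it. Now carrying.

```bash
python3 go.py .5017 -.221 .135 1.340
```

```text
t 12.8667 pos [0.5427 0.1271 0.0686] yaw 1.9172 q [ 0.164  0.466  1.633 -0.     1.044 -0.182] grip 0.021414820690374377 49.9830436706543
shift [-10.45   -5.227  -2.21 ] rot [-1.16666667e-02  1.66666667e-03  5.51166667e+00]
```

>>> {"name": "step_arm", "arguments": {
  "plan": [
    [[0,0,-0.2,0,0,0],[0,0,-0.5,0,0,0],[0,0,-0.9,0,0,0],[-0.1,-0.05,-1.3,0,0,0],[-0.4,-0.2,-1.7,0,0,0],[-0.8,-0.4,-2.0,0,0,0],[-1.3,-0.65,-2.2,0,0,0],[-1.85,-0.93,-2.2,0,0,0]]
  ]
}}

```text
time_s: 13.53
ee_pos: [0.536, 0.064, 0.1375]
eef_rot: [3.139, 0.001, 1.917]
force: [0.5, 0.3, -5.1]
grip_width: 0.0216
grip_force: 50.0
```

>>> {"name": "step_arm", "arguments": {
  "plan": [
    [[-0.55,-0.28,0,0,0,0],[-1.1,-0.55,0,0,0,0],[-1.65,-0.83,0,0,0,0],[-2.2,-1.1,0,0,0,0],[-2.75,-1.38,0,0,0,0],[-3.3,-1.65,0,0,0,0],[-3.85,-1.93,0,0,0,0],[-4.4,-2.2,0,0,0,0]]
  ]
}}

```text
time_s: 14.2
ee_pos: [0.5177, -0.0831, 0.1361]
eef_rot: [3.141, 0.0, 1.917]
force: [-0.5, -1.2, -4.3]
grip_width: 0.0216
grip_force: 50.0
```

>>> {"name": "step_arm", "arguments": {
  "plan": [
    [[-0.5,-0.25,0,0,0,0.3],[-1.0,-0.5,0,0,0,0.9],[-1.45,-0.73,0,0,0,1.6],[-1.9,-0.95,0,0,0,2.3],[-2.3,-1.15,0,0,0,3.0],[-2.65,-1.33,0,0,0,3.7],[-2.9,-1.45,0,0,0,4.3],[-3.1,-1.55,0,0,0,4.8]]
  ]
}}

```text
time_s: 14.87
ee_pos: [0.5054, -0.1862, 0.136]
eef_rot: [3.141, 0.0, 1.41]
force: [-0.2, -0.5, -4.2]
grip_width: 0.0215
grip_force: 50.0
```

```bash
python3 go.py .5017 -.221 .118 1.340
```

```text
t 14.8667 pos [ 0.5054 -0.1862  0.136 ] yaw 1.41 q [-0.421  0.342  1.635 -0.     1.165 -0.26 ] grip 0.021536413033562005 49.98233199119568
shift [-1.165  0.064  0.602] rot [0.005      0.00333333 0.66833333]
```

>>> {"name": "step_arm", "arguments": {
  "plan": [
    [[-0.2,0,0.05,0,0,0.15],[-0.5,0.02,0.15,0,0,0.35],[-0.8,0.04,0.28,0,0,0.55],[-1.0,0.06,0.4,0,0,0.66],[-1.12,0.06,0.5,0,0,0.67],[-1.16,0.06,0.58,0,0,0.67],[-1.16,0.06,0.6,0,0,0.67],[-1.16,0.06,0.6,0,0,0.67]]
  ]
}}

```text
time_s: 15.53
ee_pos: [0.5025, -0.2187, 0.117]
eef_rot: [-3.141, -0.0, 1.345]
force: [0.4, 0.6, -5.3]
grip_width: 0.0214
grip_force: 50.0
```

```bash
cat > run5.py <<'E'
from fit import *
p,R,o=tool();lz=p[2]-.0094
for c in("side","top"):
    im=snap(c,"fin_%s_%d.png"%(c,o["time_s"]*100)); 
    for n,z in(("lever",lz),("lever_eye",lz+.015),("lever_balance",lz+.015),("post_tip",.044),("key_top",.058)):
        for r in ctrl.place_of(n,c)[:1]: print(c,n,round(r["confidence"],2),np.round(r["at"],1),ray(c,r["at"],z).round(4))
    m,cf=mask("lever",c)
    if m is None or m.sum()<100: print(c,"mask",m is None or m.sum()); continue
    # range of hub distance with tool pose fixed in yaw, free xy
    r=cv2.boundingRect(m.astype(np.uint8));sh=(r[0]-12,r[1]-12,r[2]+24,r[3]+24);mm=m[sh[1]:sh[1]+sh[3],sh[0]:sh[0]+sh[2]]*1.
    T=R.as_matrix();yaw=np.arctan2(T[1,0],T[0,0])-np.pi
    e=[]
    for d in np.arange(.045,.075,.002):
        for w in np.arange(-.008,.009,.002):
            x,y=p[0]-d*np.cos(yaw)-w*np.sin(yaw),p[1]-d*np.sin(yaw)+w*np.cos(yaw)
            S_=sil(c,LEV,(x,y,yaw,lz),np.zeros(2),sh)
            e.append(((np.maximum(mm-S_,0)).sum()+.2*np.maximum(S_-mm,0).sum(),round(d,4),round(w,4)))
    print(c,m.sum(),sorted(e)[:4])
E
python3 f.py; python3 run5.py; cp pics/fin_side_*.png /tmp/a.png; python3 -c "
import cv2
im=cv2.imread('/tmp/a.png');cv2.imwrite('pics/crop6.png',cv2.resize(im[110:230,260:410],None,fx=5,fy=5,interpolation=cv2.INTER_CUBIC))"
```

```text
[ 0.5025 -0.2187  0.117 ] 1.345 F [0.72 0.25 5.33] M [ 0.102 -0.092 -0.053] 0.0214 50.0
side lever 0.82 [315.3 168.5] [ 0.5177 -0.1533  0.1076]
side lever_eye 0.88 [337.4 142.6] [ 0.5062 -0.3179  0.1226]
side lever_balance 0.91 [328.4 152.4] [ 0.5082 -0.2374  0.1226]
side post_tip 0.58 [337.  164.7] [ 0.5096 -0.335   0.044 ]
side key_top 0.61 [313.9 185.1] [ 0.5206 -0.152   0.058 ]
side 484 [(np.float64(59.97333333333334), np.float64(0.057), np.float64(0.0)), (np.float64(60.034509803921566), np.float64(0.059), np.float64(0.0)), (np.float64(61.33803921568627), np.float64(0.057), np.float64(0.002)), (np.float64(63.38901960784314), np.float64(0.055), np.float64(0.002))]
top lever 0.62 [358.6 216.8] [ 0.5189 -0.1526  0.1076]
top lever_balance 0.57 [385.3 223.5] [ 0.4981 -0.2214  0.1226]
top post_tip 0.75 [414.3 224.7] [ 0.498  -0.3216  0.044 ]
top key_top 0.63 [357.4 224.1] [ 0.5021 -0.1566  0.058 ]
top 323 [(np.float64(49.72156862745098), np.float64(0.061), np.float64(0.0)), (np.float64(51.43843137254902), np.float64(0.063), np.float64(0.0)), (np.float64(53.93882352941176), np.float64(0.061), np.float64(-0.002)), (np.float64(56.0956862745098), np.float64(0.063), np.float64(-0.002))]
```

View pics/crop6.png

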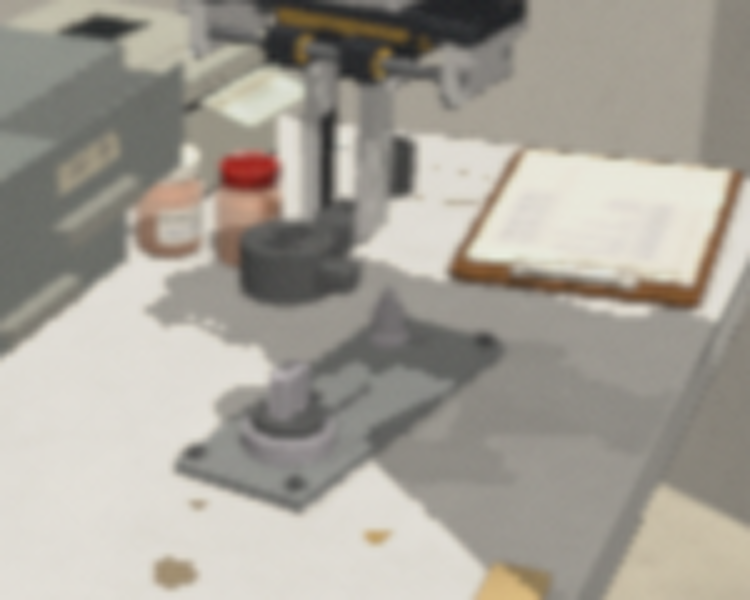

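The hub is over the key and the eye is over the post, with the key still on the mark. Silhouette fits give a hub offset of 57–61 mm against 58.5 assumed, so the residual is about 3 mm. I'll let it settle, then check.

>>> {"name": "step_arm", "arguments": {
  "plan": [
    [[0,0,0,0,0,0],[0,0,0,0,0,0],[0,0,0,0,0,0],[0,0,0,0,0,0],[0,0,0,0,0,0],[0,0,0,0,0,0],[0,0,0,0,0,0],[0,0,0,0,0,0]]
  ]
}}

```text
time_s: 16.9
ee_pos: [0.5026, -0.219, 0.1172]
eef_rot: [3.142, -0.0, 1.344]
force: [0.6, -0.5, -3.9]
grip_width: 0.022
grip_force: 50.0
```

```bash
python3 f.py; python3 go.py .502 -.2205 .118 1.342
```

```text
[ 0.5026 -0.219   0.1172] 1.344 F [-0.37  0.74  3.93] M [ 0.073 -0.145 -0.005] 0.022 50.0
t 16.9 pos [ 0.5026 -0.219   0.1172] yaw 1.3444 q [-0.478  0.384  1.624  0.     1.133 -0.251] grip 0.021959441877400624 49.98311161994934
shift [-0.054 -0.008 -0.025] rot [ 0.         -0.          0.02333333]
```

```bash
python3 -c "
from station import ctrl
print(ctrl.hand_in())"
```

```text
the job is handed in; nothing more can be done
None
```

I turned the key to its mark (about 0.03 rad off in the top view) and handed in at 16.9 s with the lever held level by its waist, about 5 cm above the key. I estimate the hub is about 3 mm off the key's axis. The eye over the post was seen only in the side view, and the hand-in gave no verdict.

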